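# Level the instrument shelf with its jack foot and hold it for the lock nut

## Task

The jack end of the instrument shelf sags: lay the spirit level along the middle of the shelf, between meter and jack knob, and press it down flat, then let go of it. Turn the knob of the screw jack until the bubble sits between the two lines, and finish still gripping the knob and leaning down on it with about a kilogram and a half of weight, so the foot stays planted while a colleague tightens the lock nut. Do not shove the shelf along the bench or disturb the other things.

Things in the scene. Friction and masses are not known exactly. Their poses are not given: they have to be found in the camera images.
- level: Spirit level: plain aluminium bar 160 long x 22 wide x 38 mm high, black end caps, 0.25 kg, base down on the bench to the robot's right of the shelf, a spanner near it. Origin: centre of its underside; x along its length, z up. A window 46 mm long in the middle of its top shows the yellow-green vial; gripped across its width the vial stays visible from above.
- bubble (a joint): Bubble's place along the vial, m: 0 = centred, + = towards the level's +x end. Bubble 12 mm long, the two black lines 16 mm apart: within +-2 mm it is between them. It goes to the HIGHER end, 0.8 mm for each 1 mrad of slope along the level, stops at +-14 mm and settles in about 1.5 s.
- shelf: Shelf: board 200 x 460 x 12 mm, top 120 mm above the bench when level, 2 kg, standing loose (can be shoved). Origin: on the bench under the board's middle; x across its depth (away from robot), y along its length. At +y (robot's left): two fixed legs at y = 200 mm, and a meter box 105 mm high screwed on over y = 92 to 228 mm. At -y: the screw jack. A transceiver stands beneath, clear of it.
- shelf_place (a point): Point on the board's top where the level goes: half way across the depth, 35 mm from the middle towards the knob. With the level's underside centre here and its length along the shelf's y, 20 mm stays clear to the meter and to fingers on the knob. Axes as the shelf.
- knob: Black fluted round knob of the screw jack, 44 mm diameter, 24 mm high, above the board's -y end, 195 mm from its middle. Origin: on its axis at mid-height, about 160 mm above the bench; z up. Free height under it down to the board 28 mm or more; there the rod's brass lock nut, 10 mm high, is left alone. Turns with 0.05 N m, stays where left.
- jack: Rod and foot of the screw jack. Right-hand thread, 8 mm a turn: knob turned CLOCKWISE seen from above raises this end of the board 1.27 mm per rad (slope 3.2 mrad, bubble 2.6 mm per rad); the knob's own height above the bench hardly changes. Starts 2.0 to 3.8 rad short of level. Origin: underside of the 36 mm foot pad on the bench, which bears 7 N unpressed; pressing on the knob adds to that.
- wrench: Loose open-ended spanner, 170 mm, flat on the bench near the level. Not needed.
- screwdriver: Loose screwdriver on the bench near the robot. Not needed.
- desk_mic: Desk microphone, 1.1 kg, round sage-green base 152 mm across, 260 mm high, left of the shelf. Not needed.
- fist_mic: Loose black hand microphone, 85 x 55 x 28 mm, behind the shelf. Not needed.
- mug: Loose white mug, 76 mm across, 90 mm high, behind the shelf. Not needed.
- coax_plug: Loose metal coax plug, 45 mm long, 19 mm thick, in front of the shelf. Not needed.
- tape_roll: Loose roll of black tape, 72 mm across, 19 mm high, behind the shelf. Not needed.
Mind the look-alikes: they are no part of the job. There is more than one size of the level; the job needs the largest.

How it is judged:
By the outcome, as a careful person would: the job done as asked, in the order asked, and still so for the second after the job is handed in, while the arm keeps its last pose, push and grip.
It also fails if it takes over 64 s, if anything falls off the work surface, if the arm or the gripper's body presses on something with over 40 N, if the wrist force passes 120 N, or if a joint passes its speed limit or range.

## Robot

A 7-joint arm with a two-finger parallel gripper is mounted at the origin on the work surface. World frame = base frame: x ahead of the robot, y to its left, z up, the work surface at z = 0. Lengths are in mm, angles in rad, forces in N, time in s.
With the tool pointing down it reaches from about 425 to 925 mm from the base axis. Payload 6.8 kg.
Tool frame: the origin (TCP) lies between the finger pads, 19 mm behind the fingertips; this is the grasp point; z points along the fingers, y is the line along which they close (so a half turn about z gives the same grasp; the last joint's range is limited). The gripper opens to 88 mm and grips with 3 to 60 N. Pads are 20 mm wide; open, the fingers measure 115 mm over their backs; the gripper's body (75 mm by 178 mm) begins 61 mm behind the grasp point.
Start: joints at [-1.276, 0.477, 0.022, 1.555, -0.011, 1.109, -0.083], TCP at [264.595, 620.996, 241.364] pointing down, gripper open.
Joint ranges: [-2.96, 2.96], [-0.34, 2.1], [-1.41, 1.46], [0.24, 2.44], [-1.37, 4.51], [0.17, 1.92], [-2.96, 2.96]. Speed limits (rad/s): [2.39, 2.39, 3.14, 3.14, 3.14, 3.14, 3.14].

## Interface

Orientations are given as a rotation vector (axis times angle).
In Python, from rig import get_state, grab_frame, sign_off gives the robot as it stands.
- The arm moves only by the tool apply_moves, never from a script. Its argument "steps" is a list of rows, each an object with "gripper": the opening, from -1 (shut) to 1 (fully open); "translation": the shift along the tool's x, y, z scaled (see below), a list of three; "twist": the turn about the tool's z scaled (see below). A call has 1 to 20 rows; each row shifts and turns the commanded pose from where the row before left it, along the tool's axes as they then stand; what a row does not reach is not made up. The controller multiplies each number of a shift by 50 cm and each number of a turn by pi/2 rad. A row lasts 1/10 s, in which the tool goes at most 50 mm and 8.59 degrees, less where a joint would pass 70% of its speed; a pose out of reach is approached as far as the arm can. A call with a number of a shift or a turn outside -1 to 1 is refused whole. A call with a gripper value outside its range is refused whole. The fingers move at their own pace and stop on an object; the grip force is fixed at half the most. Time passes only in rows, so rows that do not move let the fingers close. It gives the time, the measured TCP pose, the force, the opening and the grip force at its end, in the units of the state.
- get_state(): the state, without advancing time (a new reading comes with each control period).
- grab_frame(name): name is "side" or "top"; returns a dict with "pixels" (384x512x3 uint8, red, green, blue), "fov_y" (degrees; the focal length in pixels is half the picture's height over the tangent of half this angle, whatever the lens; pixels are square), "cx", "cy" (the principal point, pixels), "world_from_camera" (4x4, takes a point from camera to world coordinates). Camera axes: x right, y down, z forward; pixel columns grow to the right and rows downward; lengths in mm; the calibration is good to about 2 mm. A picture is of the moment at which its call begins. There is no depth.
- sign_off(): hands the job in; it is judged then, once.
The state is a dict: "time_s": time; "qpos": joint angles; "joint_vel": joint speeds; "tau": joint torques, N m; "eef_pos": TCP position; "eef_rot": TCP orientation; "contact_force": force on the tool from outside, world axes, zero at the start; "ft_torque": the same for the moment, N m; "grip_width": finger opening in mm; "gripper_force": force on a finger pad.
Only numpy, scipy, OpenCV 4.12 (cv2) and the standard library are available. Lean on these libraries where they do the work, as an engineer would, in place of code of your own. Each camera call takes 0.05 s, during which the arm holds its last target. There are 200 camera calls.

## Working session

There is one attempt and no reset: what is moved stays moved. The work goes in short steps, Python scripts to look and compute and a tool call to move; the robot and the scene stay as the last step left them, time stands still between calls to the robot, and variables do not carry over. Pictures are saved under pics/ and viewed, at most 10 in all, crops included, and the job is handed in when it is done.

Besides the shell and the picture viewer there is one more tool, called after ">>>" as name([rows], argument=value, ...), one row to a line, values as JSON. apply_moves: Moves the arm, as the interface text tells. Shifts and turns lie within -1 to 1; 1 stands for 50 cm of shift or pi/2 rad of turn. Its arguments: {"type":"object","properties":{"steps":{"type":"array","items":{"type":"object","properties":{"gripper":{"type":"number"},"translation":{"type":"array","items":{"type":"number"}},"twist":{"type":"number"}}}}},"required":["steps"]}

```bash
mkdir -p pics; cat > h.py <<'E'
import numpy as np, cv2
from rig import get_state, grab_frame, sign_off
def ray(f,u,v):
    F=192/np.tan(np.radians(f["fov_y"])/2); T=np.array(f["world_from_camera"])
    d=T[:3,:3]@np.array([(u-f["cx"])/F,(v-f["cy"])/F,1]); return T[:3,3],d
def onz(f,u,v,z):
    o,d=ray(f,u,v); return o+d*(z-o[2])/d[2]
def proj(f,p):
    F=192/np.tan(np.radians(f["fov_y"])/2); T=np.array(f["world_from_camera"])
    c=T[:3,:3].T@(np.array(p)-T[:3,3]); return f["cx"]+F*c[0]/c[2],f["cy"]+F*c[1]/c[2]
def save(n,im): cv2.imwrite("pics/"+n+".png",cv2.cvtColor(im,cv2.COLOR_RGB2BGR))
E
python3 - <<'E'
from h import *
a=grab_frame("top");b=grab_frame("side")
for n,f in(("top",a),("side",b)):
    save(n+"1",cv2.resize(f["pixels"],(800,600),interpolation=cv2.INTER_CUBIC)); print(n,f["fov_y"],f["cx"],f["cy"],np.round(f["world_from_camera"],3).tolist())
s=get_state();print(s)
E
```

```text
top 42.13732735992965 261.35116699723426 190.77308270450155 [[-0.018, -0.995, 0.094, 354.535], [-1.0, 0.019, 0.008, 36.525], [-0.01, -0.094, -0.995, 1671.971], [0.0, 0.0, 0.0, 1.0]]
side 51.05287874415329 252.604456086839 183.57897855197535 [[0.999, -0.035, 0.039, 448.147], [-0.052, -0.649, 0.759, -931.326], [-0.002, -0.76, -0.65, 956.885], [0.0, 0.0, 0.0, 1.0]]
{'time_s': 0.1, 'qpos': array([-1.27612356,  0.47774528,  0.022368  ,  1.55633072, -0.01151452,
        1.10932015, -0.08307311]), 'joint_vel': array([ 0.00069898, -0.00205346, -0.00020556, -0.00071493,  0.00222084,
        0.00128584, -0.00044301]), 'tau': array([ 4.73598790e-03, -5.84092140e+01,  1.54074769e+00, -2.73315454e+01,
       -5.41034073e-02,  1.30651440e-02,  4.89220099e-05]), 'eef_pos': array([264.39800022, 620.50337635, 240.46998318]), 'eef_rot': array([-6.28334918e-01, -3.07789536e+00,  2.60913945e-03]), 'contact_force': array([-1.01367069, -0.56575002, -0.22665839]), 'ft_torque': array([-0.04217934, -0.01017451, -0.00544766]), 'gripper_force': 0.0, 'grip_width': 87.73212067961668}
```

View pics/top1.png

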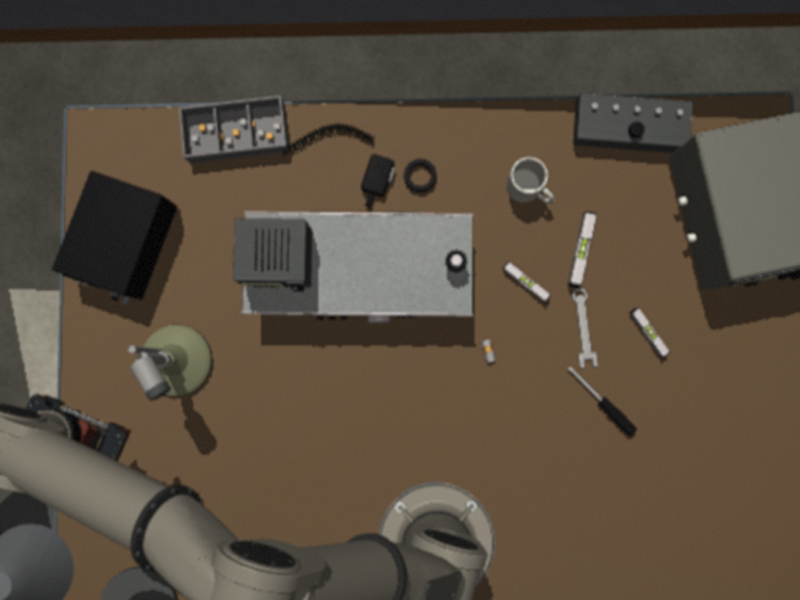

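View pics/side1.png

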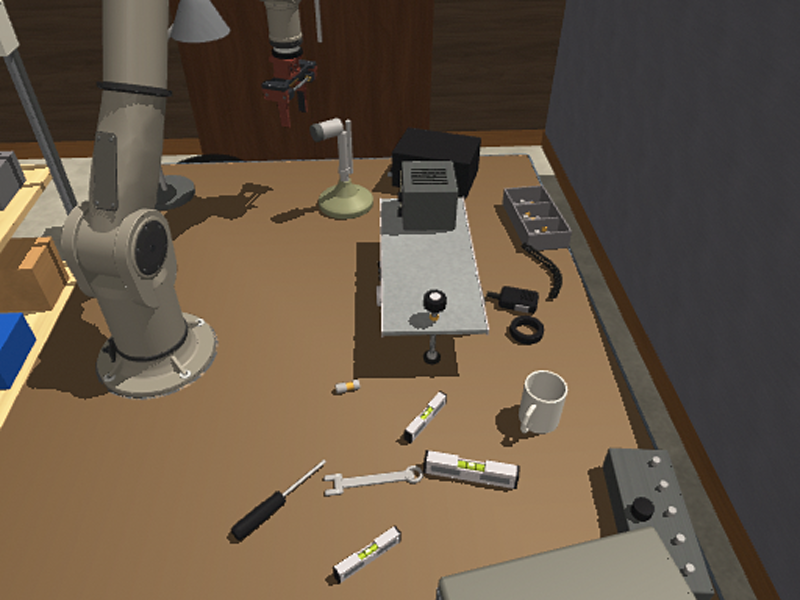

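Candidates for the level in the top picture (800-px coordinates) are (583,248), the longest, next to the spanner ring, (526,282), shorter, and (650,333), shorter. I pick (583,248). The shelf spans (243..473, 212..316), with the knob at (456,261) and the meter at its left end.

```bash
python3 - <<'E'
from h import *
a=grab_frame("top");im=a["pixels"]
hsv=cv2.cvtColor(im,cv2.COLOR_RGB2HSV)
# levels: bright low-sat or green vial, plus black caps
m=((hsv[...,2]>150)&(hsv[...,1]<60)|((hsv[...,0]>28)&(hsv[...,0]<45)&(hsv[...,1]>100)&(hsv[...,2]>110))).astype(np.uint8)
m[:, :310]=0; m[:125]=0; m[250:]=0
m=cv2.morphologyEx(m,cv2.MORPH_CLOSE,np.ones((5,5)))
for c in cv2.findContours(m,0,2)[0]:
    if cv2.contourArea(c)<40: continue
    r=cv2.minAreaRect(c); P=cv2.boxPoints(r); W=np.array([onz(a,*p,38) for p in P])
    l=sorted([(np.linalg.norm(W[i]-W[i-1]),i) for i in range(4)])
    i=l[-1][1];d=W[i]-W[i-1]
    print("rect",np.round(r[0],1),np.round(W.mean(0),1),"len %.0f wid %.0f yaw %.1f"%(l[-1][0],l[0][0],np.degrees(np.arctan2(d[1],d[0]))))
# board
b=((hsv[...,2]>105)&(hsv[...,1]<40)).astype(np.uint8);b[:130]=0;b[206:]=0;b[:,:150]=0;b[:,306:]=0
c=max(cv2.findContours(b,0,2)[0],key=cv2.contourArea)
r=cv2.minAreaRect(c);print("board",r);
for p in cv2.boxPoints(r): print(np.round(p,1),np.round(onz(a,*p,120),1))
g=(hsv[...,2]<70).astype(np.uint8); 
k=np.zeros_like(g);k[155:180,280:303]=g[155:180,280:303]
cs=max(cv2.findContours(k,0,2)[0],key=cv2.contourArea);(u,v),R=cv2.minEnclosingCircle(cs);print("knob",u,v,R,np.round(onz(a,u,v,172),1))
crop=np.hstack([cv2.resize(im[125:195,340:410],(400,400),interpolation=cv2.INTER_CUBIC),cv2.resize(im[135:190,260:315],(400,400),interpolation=cv2.INTER_CUBIC)]);save("crop1",crop)
E
```

```text
rect [421.3 219.4] [ 405.8 -470.6   38. ] len 48 wid 15 yaw -145.4
rect [411.2 204.7] [ 454.3 -439.8   38. ] len 47 wid 15 yaw -145.4
rect [374.6 210.8] [ 437.  -319.6   38. ] len 144 wid 33 yaw 2.2
rect [344. 185.] [ 523.5 -222.4   38. ] len 47 wid 16 yaw -130.3
rect [330.5 174.4] [ 559.3 -179.3   38. ] len 52 wid 16 yaw -130.3
rect [373.1 158.5] [ 609.9 -321.6   38. ] len 149 wid 22 yaw -14.3
board ((229.0, 170.0), (68.0, 144.0), 90.0)
[157. 136.] [682.2 376.6 120. ]
[301. 136.] [673.1 -79.1 120. ]
[301. 204.] [458.  -73.6 120. ]
[157. 204.] [466.3 376.2 120. ]
knob 291.5 167.73077392578125 7.286509990692139 [565.3 -43.9 172. ]
```

View pics/crop1.png

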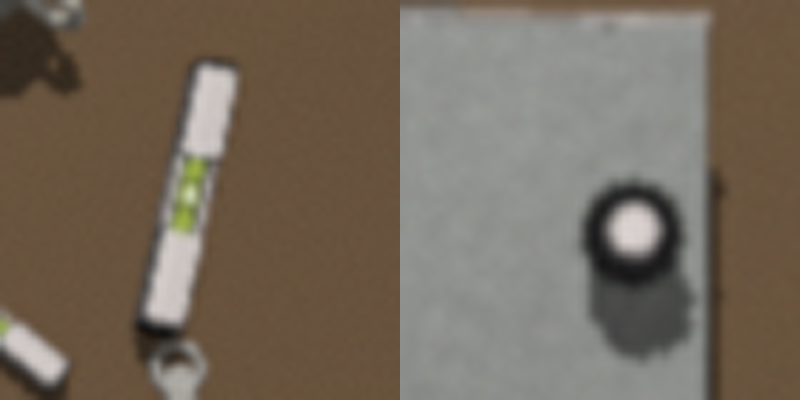

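The close crop shows the longest bar (about 149 mm of white plus caps) with its vial at native pixel (373,159), with the spanner's ring just beyond its near end. The knob is at native (292,167). I choose this bar.

```bash
cat >> h.py <<'E'
from scipy.spatial.transform import Rotation as Rn
def plan(target, ya=None, s=None):
    """tool-frame shift (scaled) to target, twist (scaled) so tool y points at angle ya (deg, mod 180)"""
    s=s or get_state(); R=Rn.from_rotvec(s["eef_rot"]).as_matrix()
    d=R.T@(np.array(target)-s["eef_pos"]); yaw=np.degrees(np.arctan2(R[1,1],R[0,1]))
    print("pos",np.round(s["eef_pos"],1),"yawY %.1f"%yaw,"tilt",np.round(R[:,2],3),"q",np.round(s["qpos"],2),"F",np.round(s["contact_force"],1),"w %.1f t %.2f"%(s["grip_width"],s["time_s"]))
    print("shift total scaled",np.round(d/500,4),"dist %.0f"%np.linalg.norm(d))
    if ya is not None: print("twist deg (mod180)",round(yaw-ya,2),"scaled",round((yaw-ya)/90,4))
E
python3 - <<'E'
from h import *
a=grab_frame("top");g=cv2.GaussianBlur(cv2.cvtColor(a["pixels"],cv2.COLOR_RGB2GRAY).astype(np.float32),(1,1),0)
def edge(lines,lo,hi,sgn):
    out=[]
    for L in lines:
        p=L[lo:hi]; d=sgn*np.diff(p); i=int(d.argmax()); w=d[max(i-1,0):i+2].clip(0); x=np.arange(max(i-1,0),max(i-1,0)+len(w)); out.append(lo+.5+(w*x).sum()/w.sum())
    return np.array(out)
us=np.arange(205,298,4)
for n,lo,hi,sg in(("far",130,142,1),("near",196,208,-1)):
    e=edge([g[:,u] for u in us],lo,hi,sg);z=120
    W=np.array([onz(a,u,v,z) for u,v in zip(us,e)])
    k=np.polyfit(W[:,1],W[:,0],1); k=np.polyfit(W[abs(np.polyval(k,W[:,1])-W[:,0])<3][:,1],W[abs(np.polyval(k,W[:,1])-W[:,0])<3][:,0],1)
    print(n,"slope deg %.2f x@-44 %.1f x@115 %.1f"%(np.degrees(np.arctan(k[0])),np.polyval(k,-44),np.polyval(k,115)), np.round(e[::5],1))
vs=np.arange(140,200,3); e=edge([g[v] for v in vs],296,308,-1)
W=np.array([onz(a,u,v,120) for u,v in zip(e,vs)]);k=np.polyfit(W[:,0],W[:,1],1);print("right slope %.2f y@566 %.1f"%(np.degrees(np.arctan(k[0])),np.polyval(k,566)))
for c in [(292.2,166.6)]: print("knobcap",onz(a,*c,172))
print("mic base",onz(a,113,231,20))
plan([264,620,340],75.7); plan([610,-321.5,340])
E
```

```text
far slope deg 1.78 x@-44 674.2 x@115 679.2 [135.2 135.1 135.4 135.5 136.2]
near slope deg 1.31 x@-44 466.2 x@115 469.9 [201.2 201.3 201.2 201.4 201.5]
right slope -1.51 y@566 -78.2
knobcap [568.7111271  -46.12288943 172.        ]
mic base [386.5779929  544.04778166  20.        ]
pos [264.4 620.7 240.7] yawY 66.9 tilt [-0.    -0.001 -1.   ] q [-1.28  0.48  0.02  1.56 -0.01  1.11 -0.08] F [ 0.6  0.  -0.4] w 87.8 t 0.20
shift total scaled [ 0.0003 -0.0018 -0.1985] dist 99
twist deg (mod180) -8.78 scaled -0.0975
pos [264.4 620.7 240.7] yawY 66.9 tilt [-0.    -0.001 -1.   ] q [-1.28  0.48  0.02  1.56 -0.01  1.11 -0.08] F [ 0.6  0.  -0.4] w 87.8 t 0.20
shift total scaled [-1.3744 -1.4629 -0.1968] dist 1008
```

>>> apply_moves([
  {"gripper": 1,"translation": [0,0,-0.07],"twist": 0},
  {"gripper": 1,"translation": [0,0,-0.07],"twist": 0},
  {"gripper": 1,"translation": [0,0,-0.06],"twist": 0},
  {"gripper": 1,"translation": [-0.053,-0.056,0],"twist": 0},
  {"gripper": 1,"translation": [-0.053,-0.056,0],"twist": 0},
  {"gripper": 1,"translation": [-0.053,-0.056,0],"twist": 0},
  {"gripper": 1,"translation": [-0.053,-0.056,0],"twist": 0},
  {"gripper": 1,"translation": [-0.053,-0.056,0],"twist": 0},
  {"gripper": 1,"translation": [-0.053,-0.056,0],"twist": 0},
  {"gripper": 1,"translation": [-0.053,-0.056,0],"twist": 0},
  {"gripper": 1,"translation": [-0.053,-0.056,0],"twist": 0},
  {"gripper": 1,"translation": [-0.053,-0.056,0],"twist": 0},
  {"gripper": 1,"translation": [-0.053,-0.056,0],"twist": 0},
  {"gripper": 1,"translation": [-0.053,-0.056,0],"twist": 0},
  {"gripper": 1,"translation": [-0.053,-0.056,0],"twist": 0},
  {"gripper": 1,"translation": [-0.053,-0.056,0],"twist": 0},
  {"gripper": 1,"translation": [-0.053,-0.056,0],"twist": 0},
])

```text
time_s: 1.9
eef_pos: [452.4, 113.3, 341.4]
eef_rot: [0.628, 3.078, 0.001]
contact_force: [0.7, 0.5, -0.2]
grip_width: 87.6
gripper_force: 0.0
```

```bash
python3 -c "
from h import *
plan([610,-321.5,340],75.7)"
```

```text
pos [452.4 113.3 341.4] yawY 66.9 tilt [ 0.  0. -1.] q [-0.73  0.02  0.36  1.92 -0.01  1.2   0.8 ] F [ 0.7  0.5 -0.2] w 87.6 t 1.90
shift total scaled [-0.6309 -0.6765  0.0026] dist 462
twist deg (mod180) -8.78 scaled -0.0975
```

>>> apply_moves([
  {"gripper": 1,"translation": [-0.053,-0.056,0],"twist": 0},
  {"gripper": 1,"translation": [-0.053,-0.056,0],"twist": 0},
  {"gripper": 1,"translation": [-0.053,-0.056,0],"twist": 0},
  {"gripper": 1,"translation": [-0.053,-0.056,0],"twist": 0},
  {"gripper": 1,"translation": [-0.053,-0.056,0],"twist": 0},
  {"gripper": 1,"translation": [-0.053,-0.056,0],"twist": 0},
  {"gripper": 1,"translation": [-0.053,-0.056,0],"twist": 0},
  {"gripper": 1,"translation": [-0.053,-0.056,0],"twist": 0},
  {"gripper": 1,"translation": [-0.053,-0.056,0],"twist": 0},
  {"gripper": 1,"translation": [-0.053,-0.056,0],"twist": 0},
  {"gripper": 1,"translation": [-0.053,-0.056,0],"twist": 0},
  {"gripper": 1,"translation": [-0.05,-0.05,0],"twist": 0},
  {"gripper": 1,"translation": [0,0,0.06],"twist": -0.05},
  {"gripper": 1,"translation": [0,0,0.06],"twist": -0.0475},
  {"gripper": 1,"translation": [0,0,0.06],"twist": 0},
  {"gripper": 1,"translation": [0,0,0.06],"twist": 0},
  {"gripper": 1,"translation": [0,0,0],"twist": 0},
])

```text
time_s: 3.6
eef_pos: [610.7, -313.7, 216.7]
eef_rot: [-0.39, -3.109, -0.004]
contact_force: [-0.2, 0.8, -0.1]
grip_width: 87.6
gripper_force: 0.0
```

```bash
python3 - <<'E'
from h import *
a=grab_frame("top");b=grab_frame("side")
save("s2",np.hstack([cv2.resize(b["pixels"][210:360,240:400],(426,400)),cv2.resize(a["pixels"][110:210,330:423],(372,400))]))
plan([610,-321.5,24],75.7)
E
```

```text
pos [ 612.9 -315.5  221.6] yawY 75.7 tilt [-0.001  0.    -1.   ] q [ 0.01  0.57  0.56  1.56 -0.33  1.1   1.97] F [-0.3 -0.1  0.1] w 87.7 t 3.70
shift total scaled [ 0.0023 -0.0131  0.3952] dist 198
twist deg (mod180) -0.0 scaled -0.0
```

View pics/s2.png

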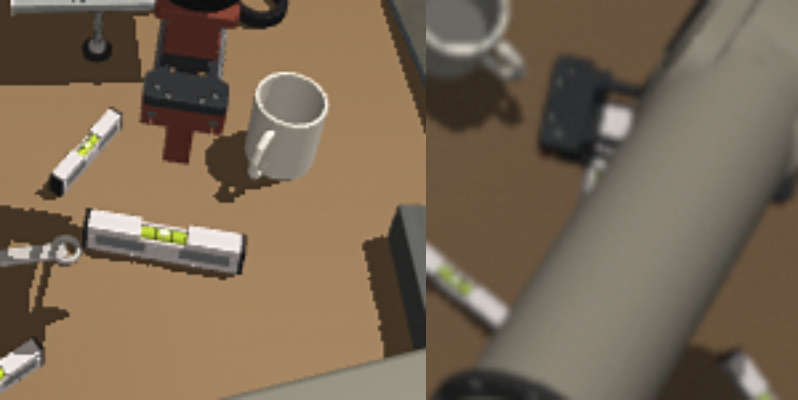

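```bash
python3 - <<'E'
from h import *
b=grab_frame("side");im=b["pixels"]
print("vial",onz(b,301.6,298.1,38))
h=cv2.cvtColor(im,cv2.COLOR_RGB2HSV);g=((h[...,0]>28)&(h[...,0]<45)&(h[...,1]>120)&(h[...,2]>110)).astype(np.uint8);g[:285]=0;g[312:]=0;g[:,285:][:,50:]=0;g[:,:285]=0
ys,xs=np.nonzero(g);print(xs.min(),xs.max(),ys.min(),ys.max(),onz(b,(xs.min()+xs.max())/2,(ys.min()+ys.max())/2,36))
u=240+290/2.6625;print("mug rim",onz(b,u,210+100/2.667,90), "handle",onz(b,240+265/2.66,210+140/2.667,60))
plan([610,-321.5,24],75.7)
E
```

```text
vial [ 607.62402338 -329.52252672   38.        ]
293 309 295 301 [ 606.43192083 -327.82495547   36.        ]
mug rim [ 754.30912677 -208.39599144   90.        ] handle [ 726.31571252 -235.6658371    60.        ]
pos [ 613.4 -316.   222.8] yawY 75.7 tilt [ 0.001 -0.001 -1.   ] q [ 0.01  0.57  0.56  1.56 -0.33  1.1   1.97] F [0.3 0.5 0.2] w 87.6 t 3.75
shift total scaled [ 0.0045 -0.0122  0.3976] dist 199
twist deg (mod180) -0.01 scaled -0.0001
```

>>> apply_moves([
  {"gripper": 1,"translation": [0.0055,-0.018,0],"twist": 0},
  {"gripper": 1,"translation": [0,0,0.08],"twist": 0},
  {"gripper": 1,"translation": [0,0,0.08],"twist": 0},
  {"gripper": 1,"translation": [0,0,0.08],"twist": 0},
  {"gripper": 1,"translation": [0,0,0.08],"twist": 0},
  {"gripper": 1,"translation": [0,0,0.04],"twist": 0},
  {"gripper": 1,"translation": [0,0,0.038],"twist": 0},
  {"gripper": 1,"translation": [0,0,0],"twist": 0},
  {"gripper": 1,"translation": [0,0,0],"twist": 0},
  {"gripper": -1,"translation": [0,0,0],"twist": 0},
  {"gripper": -1,"translation": [0,0,0],"twist": 0},
  {"gripper": -1,"translation": [0,0,0],"twist": 0},
  {"gripper": -1,"translation": [0,0,0],"twist": 0},
  {"gripper": -1,"translation": [0,0,0],"twist": 0},
  {"gripper": -1,"translation": [0,0,0],"twist": 0},
  {"gripper": -1,"translation": [0,0,0],"twist": 0},
  {"gripper": -1,"translation": [0,0,0],"twist": 0},
])

```text
time_s: 5.45
eef_pos: [607.9, -323.5, 22.3]
eef_rot: [-0.391, -3.117, -0.0]
contact_force: [0.3, -0.2, -0.4]
grip_width: 27.4
gripper_force: 0.0
```

```bash
python3 -c "
from h import *
plan([610,-321.5,280],-1.5);print(get_state()['gripper_force'])"
```

```text
pos [ 607.9 -323.5   22.3] yawY 75.7 tilt [-0.  0. -1.] q [ 0.1   0.79  0.44  1.68 -0.45  0.77  2.08] F [ 0.3 -0.2 -0.4] w 27.4 t 5.45
shift total scaled [-0.0029  0.0049 -0.5154] dist 258
twist deg (mod180) 77.2 scaled 0.8577
0.0
```

>>> apply_moves([
  {"gripper": -1,"translation": [0,0,0],"twist": 0},
  {"gripper": -1,"translation": [0,0,0],"twist": 0},
  {"gripper": -1,"translation": [0,0,0],"twist": 0},
  {"gripper": -1,"translation": [0,0,-0.02],"twist": 0},
  {"gripper": -1,"translation": [0,0,-0.06],"twist": 0},
  {"gripper": -1,"translation": [0,0,-0.08],"twist": 0},
  {"gripper": -1,"translation": [0,0,-0.08],"twist": 0},
  {"gripper": -1,"translation": [0,0,-0.08],"twist": 0},
  {"gripper": -1,"translation": [0,0,-0.08],"twist": 0},
  {"gripper": -1,"translation": [0,0,-0.08],"twist": 0},
  {"gripper": -1,"translation": [0,0,-0.04],"twist": 0},
  {"gripper": -1,"translation": [0,0,0],"twist": 0},
])

```text
time_s: 6.65
eef_pos: [608.9, -324.7, 286.5]
eef_rot: [0.391, 3.111, -0.003]
contact_force: [0.9, 0.1, -2.7]
grip_width: 21.8
gripper_force: 30.0
```

```bash
python3 -c "
from h import *
plan([573.5,115,270],-1.5);print(get_state()['gripper_force'])"
```

```text
pos [ 608.9 -324.7  286.5] yawY 75.7 tilt [ 0.006 -0.002 -1.   ] q [ 0.01  0.52  0.59  1.5  -0.3   1.21  1.96] F [ 0.9  0.1 -2.7] w 21.8 t 6.65
shift total scaled [0.2865 0.8346 0.0304] dist 441
twist deg (mod180) 77.17 scaled 0.8574
29.999713897705078
```

>>> apply_moves([
  {"gripper": -1,"translation": [0.024,0.0695,0],"twist": 0},
  {"gripper": -1,"translation": [0.024,0.0695,0],"twist": 0},
  {"gripper": -1,"translation": [0.024,0.0695,0],"twist": 0},
  {"gripper": -1,"translation": [0.024,0.0695,0],"twist": 0},
  {"gripper": -1,"translation": [0.024,0.0695,0],"twist": 0},
  {"gripper": -1,"translation": [0.024,0.0695,0],"twist": 0},
  {"gripper": -1,"translation": [0.024,0.0695,0],"twist": 0},
  {"gripper": -1,"translation": [0.024,0.0695,0],"twist": 0},
  {"gripper": -1,"translation": [0.024,0.0695,0],"twist": 0},
  {"gripper": -1,"translation": [0.024,0.0695,0],"twist": 0},
  {"gripper": -1,"translation": [0.024,0.0695,0],"twist": 0},
  {"gripper": -1,"translation": [0.023,0.0695,0],"twist": 0},
])

```text
time_s: 7.85
eef_pos: [570.4, 117.3, 280.6]
eef_rot: [-0.391, -3.115, 0.002]
contact_force: [0.9, -0.7, -2.9]
grip_width: 21.8
gripper_force: 30.0
```

>>> apply_moves([
  {"gripper": -1,"translation": [0,0,0],"twist": 0.08},
  {"gripper": -1,"translation": [0,0,0],"twist": 0.08},
  {"gripper": -1,"translation": [0,0,0],"twist": 0.08},
  {"gripper": -1,"translation": [0,0,0],"twist": 0.08},
  {"gripper": -1,"translation": [0,0,0],"twist": 0.08},
  {"gripper": -1,"translation": [0,0,0],"twist": 0.08},
  {"gripper": -1,"translation": [0,0,0],"twist": 0.08},
  {"gripper": -1,"translation": [0,0,0],"twist": 0.08},
  {"gripper": -1,"translation": [0,0,0],"twist": 0.08},
  {"gripper": -1,"translation": [0,0,0],"twist": 0.08},
  {"gripper": -1,"translation": [0,0,0],"twist": 0.0574},
  {"gripper": -1,"translation": [0,0,0],"twist": 0},
  {"gripper": -1,"translation": [0,0,0],"twist": 0},
])

```text
time_s: 9.15
eef_pos: [571.2, 115.9, 281.3]
eef_rot: [-2.246, -2.195, 0.003]
contact_force: [1.1, 0.2, -2.7]
grip_width: 22.0
gripper_force: 30.0
```

```bash
python3 - <<'E'
from h import *
b=grab_frame("side");save("s3",np.hstack([cv2.resize(b["pixels"][90:250,200:360],(400,400)),cv2.resize(grab_frame("top")["pixels"][110:230,145:315],(400,282))[:282] if 0 else np.zeros((400,10,3),np.uint8)]))
plan([573.5,115,150],-1.5)
E
```

```text
pos [571.4 115.9 281.5] yawY -1.3 tilt [-0.001 -0.001 -1.   ] q [-0.91  0.36  0.78  1.77 -0.28  1.13 -0.06] F [-0.   0.4 -1.9] w 22.0 t 9.20
shift total scaled [-0.0016  0.0046  0.2631] dist 132
twist deg (mod180) 0.16 scaled 0.0017
```

View pics/s3.png

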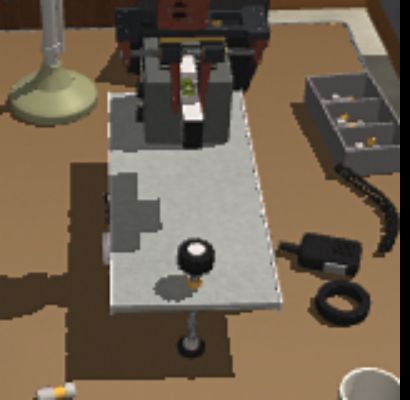

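```bash
python3 - <<'E'
from h import *
b=grab_frame("side")
n=lambda u,v:(200+u*.4,90+v*.4)
print("predicted end top", (np.array(proj(b,[571.4,36,297]))-[200,90])/.4, "bottom",(np.array(proj(b,[571.4,36,259]))-[200,90])/.4)
print("end meas y:",onz(b,*n(193,122),297),onz(b,*n(193,145),259))
print("knobcap",onz(b,*n(198,248),172))
for c in[(111,308),(281,304)]:print("board corner bottom z~101",onz(b,*n(*c),104))
for c in[(111,303),(281,299)]:print("board corner top",onz(b,*n(*c),115))
print("board left/right edges",onz(b,*n(109,95),120),onz(b,*n(242,95),120))
E
```

```text
predicted end top [194.77147776 121.35984142] bottom [193.5108253  148.02991061]
end meas y: [569.21533799  34.80210323 297.        ] [571.40387508  42.17683875 259.        ]
knobcap [572.05011084 -44.81032784 172.        ]
board corner bottom z~101 [467.20620927 -71.04939495 104.        ]
board corner bottom z~101 [672.28446468 -75.27013425 104.        ]
board corner top [467.27151466 -73.70276781 115.        ]
board corner top [670.79996068 -77.85825868 115.        ]
board left/right edges [480.77403369 373.61662488 120.        ] [683.59590637 362.49821921 120.        ]
```

>>> apply_moves([
  {"gripper": -1,"translation": [-0.0016,0.006,0.05],"twist": 0.002},
  {"gripper": -1,"translation": [0,0,0.07],"twist": 0},
  {"gripper": -1,"translation": [0,0,0.07],"twist": 0},
  {"gripper": -1,"translation": [0,0,0.05],"twist": 0},
  {"gripper": -1,"translation": [0,0,0.02],"twist": 0},
  {"gripper": -1,"translation": [0,0,0.01],"twist": 0},
  {"gripper": -1,"translation": [0,0,0],"twist": 0},
  {"gripper": -1,"translation": [0,0,0],"twist": 0},
])

```text
time_s: 10.05
eef_pos: [575.8, 115.2, 148.6]
eef_rot: [2.252, 2.189, 0.003]
contact_force: [-0.4, 0.6, -2.5]
grip_width: 21.7
gripper_force: 30.0
```

```bash
python3 -c "
from h import *
plan([574.2,115,140],-1.6)"
```

```text
pos [575.8 115.2 148.6] yawY -1.6 tilt [ 0.002  0.001 -1.   ] q [-0.81  0.52  0.68  1.89 -0.42  0.88  0.05] F [-0.4  0.6 -2.5] w 21.7 t 10.05
shift total scaled [-0.0006 -0.0033  0.0172] dist 9
twist deg (mod180) -0.04 scaled -0.0004
```

>>> apply_moves([
  {"gripper": -1,"translation": [0,-0.003,0.008],"twist": 0},
  {"gripper": -1,"translation": [0,0,0.004],"twist": 0},
  {"gripper": -1,"translation": [0,0,0.002],"twist": 0},
  {"gripper": -1,"translation": [0,0,0],"twist": 0},
])

```text
time_s: 10.45
eef_pos: [573.4, 115.3, 140.6]
eef_rot: [-2.253, -2.189, -0.0]
contact_force: [-0.1, 0.2, 0.0]
grip_width: 21.6
gripper_force: 30.0
```

Touching now (weight taken). Lower a bit at a time.

>>> apply_moves([
  {"gripper": -1,"translation": [0,0,0.003],"twist": 0},
  {"gripper": -1,"translation": [0,0,0],"twist": 0},
])

```text
time_s: 10.65
eef_pos: [573.6, 115.1, 139.8]
eef_rot: [-2.253, -2.189, -0.001]
contact_force: [-4.4, -0.5, 7.2]
grip_width: 22.0
gripper_force: 30.0
```

>>> apply_moves([
  {"gripper": -1,"translation": [0,0,0.004],"twist": 0},
  {"gripper": -1,"translation": [0,0,0],"twist": 0},
  {"gripper": -1,"translation": [0,0,0],"twist": 0},
])

```text
time_s: 10.95
eef_pos: [573.6, 115.1, 139.7]
eef_rot: [-2.252, -2.188, -0.002]
contact_force: [-11.1, -1.3, 27.3]
grip_width: 21.9
gripper_force: 30.0
```

>>> apply_moves([
  {"gripper": -1,"translation": [0,0,-0.005],"twist": 0},
  {"gripper": -1,"translation": [0,0,0],"twist": 0},
  {"gripper": 1,"translation": [0,0,0],"twist": 0},
  {"gripper": 1,"translation": [0,0,0],"twist": 0},
  {"gripper": 1,"translation": [0,0,0],"twist": 0},
  {"gripper": 1,"translation": [0,0,-0.01],"twist": 0},
  {"gripper": 1,"translation": [0,0,-0.02],"twist": 0},
  {"gripper": 1,"translation": [0,0,-0.05],"twist": 0},
  {"gripper": 1,"translation": [0,0,-0.08],"twist": 0},
  {"gripper": 1,"translation": [0,0,-0.08],"twist": 0},
  {"gripper": 1,"translation": [0,0,0],"twist": 0},
])

```text
time_s: 12.05
eef_pos: [576.7, 114.9, 265.4]
eef_rot: [2.251, 2.185, 0.014]
contact_force: [0.5, 0.4, 0.9]
grip_width: 87.3
gripper_force: 0.0
```

```bash
python3 - <<'E'
from h import *
b=grab_frame("side");a=grab_frame("top")
save("s4",np.hstack([cv2.resize(b["pixels"][90:230,220:330],(400,509),interpolation=cv2.INTER_CUBIC),cv2.resize(a["pixels"][110:237,215:315],(400,509),interpolation=cv2.INTER_CUBIC)]))
plan([570.5,-45,260],-1.6)
E
```

```text
pos [573.9 115.3 260.7] yawY -1.6 tilt [ 0.002  0.001 -1.   ] q [-0.9   0.38  0.78  1.79 -0.3   1.08 -0.04] F [ 0.3  0.  -0.3] w 87.6 t 12.15
shift total scaled [-0.3206  0.0024  0.0008] dist 160
twist deg (mod180) -0.05 scaled -0.0005
```

View pics/s4.png

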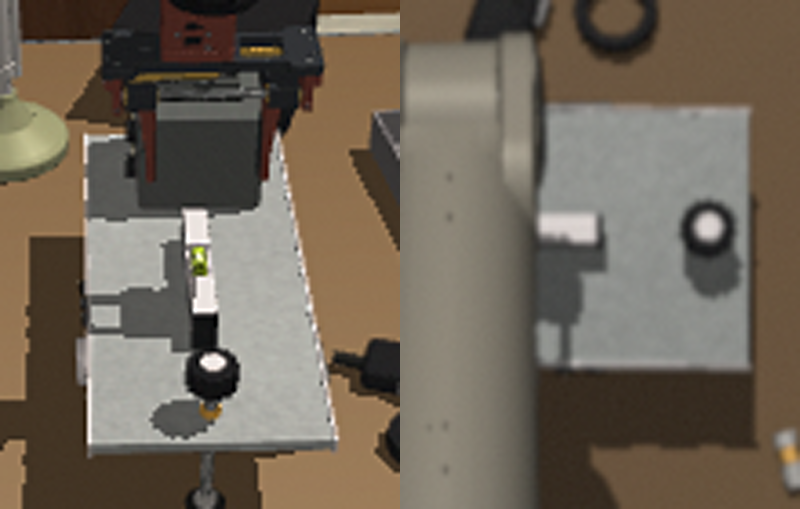

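The side view shows the level flat and along the shelf, with its vial at crop (200,262), and the knob in front of it at (212,372). The top view is half hidden by the arm. Next I go above the knob and wind the wrist back for a long clockwise turn.

>>> apply_moves([
  {"gripper": 1,"translation": [-0.08,0.0005,0],"twist": 0},
  {"gripper": 1,"translation": [-0.08,0.0005,0],"twist": 0},
  {"gripper": 1,"translation": [-0.08,0.0005,0],"twist": 0},
  {"gripper": 1,"translation": [-0.0806,0.001,0],"twist": 0},
  {"gripper": 1,"translation": [0,0,0],"twist": -0.08},
  {"gripper": 1,"translation": [0,0,0],"twist": -0.08},
  {"gripper": 1,"translation": [0,0,0],"twist": -0.08},
  {"gripper": 1,"translation": [0,0,0],"twist": -0.08},
  {"gripper": 1,"translation": [0,0,0],"twist": -0.08},
  {"gripper": 1,"translation": [0,0,0],"twist": -0.08},
  {"gripper": 1,"translation": [0,0,0],"twist": -0.08},
  {"gripper": 1,"translation": [0,0,0],"twist": -0.08},
  {"gripper": 1,"translation": [0,0,0],"twist": -0.08},
  {"gripper": 1,"translation": [0,0,0],"twist": -0.08},
  {"gripper": 1,"translation": [0,0,0],"twist": -0.08},
  {"gripper": 1,"translation": [0,0,0],"twist": -0.08},
  {"gripper": 1,"translation": [0,0,0],"twist": -0.08},
  {"gripper": 1,"translation": [0,0,0],"twist": -0.08},
  {"gripper": 1,"translation": [0,0,0],"twist": 0},
])

```text
time_s: 14.05
eef_pos: [569.2, -45.1, 258.0]
eef_rot: [0.252, -3.129, -0.0]
contact_force: [0.2, -0.6, 0.3]
grip_width: 87.9
gripper_force: 0.0
```

```bash
python3 - <<'E'
from h import *
a=grab_frame("top");b=grab_frame("side")
save("t5",np.hstack([cv2.resize(a["pixels"][120:220,200:320],(480,400),interpolation=cv2.INTER_CUBIC),cv2.resize(b["pixels"][90:230,220:330],(314,400),interpolation=cv2.INTER_CUBIC)]))
np.save("t5",a["pixels"])
plan([570.5,-45,160])
print(proj(a,[573.6,115,158]),proj(a,[573.6,35,158]))
E
```

```text
pos [569.5 -45.1 258.4] yawY 99.0 tilt [-0.002  0.    -1.   ] q [-0.37  0.3   0.43  1.81 -0.14  1.06  1.84] F [-0.2 -0.4 -0.3] w 87.7 t 14.15
shift total scaled [-0.0025 -0.0002  0.1968] dist 98
(np.float64(239.3731796099575), np.float64(166.677634043536)) (np.float64(265.4550509839153), np.float64(166.17774377985626))
```

View pics/t5.png

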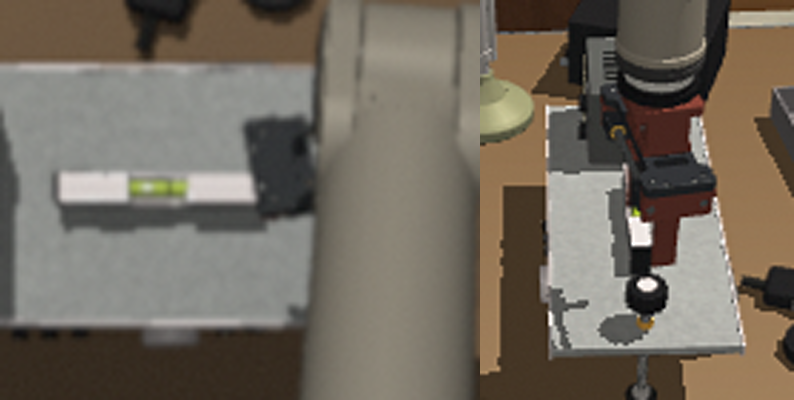

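>>> apply_moves([
  {"gripper": 1,"translation": [-0.0025,0,0.06],"twist": 0},
  {"gripper": 1,"translation": [0,0,0.06],"twist": 0},
  {"gripper": 1,"translation": [0,0,0.04],"twist": 0},
  {"gripper": 1,"translation": [0,0,0.02],"twist": 0},
  {"gripper": 1,"translation": [0,0,0.016],"twist": 0},
  {"gripper": 1,"translation": [0,0,0],"twist": 0},
  {"gripper": 1,"translation": [0,0,0],"twist": 0},
])

```text
time_s: 14.85
eef_pos: [571.8, -45.0, 162.1]
eef_rot: [-0.25, 3.131, -0.0]
contact_force: [-0.9, -0.1, 0.7]
grip_width: 88.1
gripper_force: 0.0
```

```bash
cat >> h.py <<'E'
def vial(n=3,show=False):
    """bubble estimate along image u: profiles over the vial, meter end left"""
    ims=[grab_frame("top") for _ in range(n)]; a=ims[0]; im=np.mean([f["pixels"].astype(float) for f in ims],0)
    h=cv2.cvtColor(im.round().astype(np.uint8),cv2.COLOR_RGB2HSV)
    g=((h[...,0]>25)&(h[...,0]<48)&(h[...,1]>90)&(h[...,2]>80)); g[:155]=0;g[178:]=0;g[:,:220]=0;g[:,262:]=0
    ys,xs=np.nonzero(g); r=slice(ys.min(),ys.max()+1)
    P=im[165:169,228:253].mean(1) if 0 else im[r,228:253].mean(0)
    print("vial px",xs.min(),xs.max(),ys.min(),ys.max())
    for c in range(3): print("RGB"[c],P[:,c].round().astype(int).tolist())
    return P
E
python3 - <<'E'
from h import *
vial(); plan([570.5,-45,160])
E
```

```text
vial px 233 245 165 168
R [218, 218, 218, 200, 146, 138, 146, 153, 164, 160, 149, 146, 144, 134, 121, 142, 151, 151, 170, 205, 216, 216, 216, 216, 216]
G [210, 211, 212, 198, 154, 154, 160, 164, 171, 168, 161, 161, 160, 148, 133, 156, 166, 166, 178, 203, 209, 209, 209, 208, 208]
B [207, 208, 209, 191, 113, 75, 86, 112, 137, 132, 101, 82, 79, 76, 73, 83, 88, 91, 132, 189, 206, 206, 206, 206, 206]
pos [571.9 -44.9 162.3] yawY 99.1 tilt [ 0.002  0.    -1.   ] q [-0.34  0.42  0.4   1.9  -0.21  0.86  1.89] F [ 0.5 -0.2  1.4] w 87.5 t 15.00
shift total scaled [0.0028 0.0002 0.0045] dist 3
```

>>> apply_moves([
  {"gripper": 1,"translation": [0.001,0,0.004],"twist": 0},
  {"gripper": -1,"translation": [0,0,0],"twist": 0},
  {"gripper": -1,"translation": [0,0,0],"twist": 0},
  {"gripper": -1,"translation": [0,0,0],"twist": 0},
  {"gripper": -1,"translation": [0,0,0],"twist": 0},
  {"gripper": -1,"translation": [0,0,0],"twist": 0},
  {"gripper": -1,"translation": [0,0,0],"twist": 0},
  {"gripper": -1,"translation": [0,0,0],"twist": 0},
  {"gripper": -1,"translation": [0,0,0],"twist": 0},
])

```text
time_s: 15.9
eef_pos: [570.9, -45.6, 159.4]
eef_rot: [-0.25, 3.131, -0.001]
contact_force: [-0.0, -2.6, 0.1]
grip_width: 43.3
gripper_force: 30.0
```

>>> apply_moves([
  {"gripper": -1,"translation": [0,-0.0005,0],"twist": 0},
  {"gripper": -1,"translation": [0,0,0],"twist": 0.08},
  {"gripper": -1,"translation": [0,0,0],"twist": 0.08},
  {"gripper": -1,"translation": [0,0,0],"twist": 0.08},
  {"gripper": -1,"translation": [0,0,0],"twist": 0.08},
  {"gripper": -1,"translation": [0,0,0],"twist": 0.08},
  {"gripper": -1,"translation": [0,0,0],"twist": 0.08},
  {"gripper": -1,"translation": [0,0,0],"twist": 0.08},
  {"gripper": -1,"translation": [0,0,0],"twist": 0.08},
  {"gripper": -1,"translation": [0,0,0],"twist": 0},
  {"gripper": -1,"translation": [0,0,0],"twist": 0},
])

```text
time_s: 17.0
eef_pos: [570.4, -46.7, 159.3]
eef_rot: [1.291, 2.864, -0.003]
contact_force: [-0.2, -5.3, 0.1]
grip_width: 43.7
gripper_force: 30.0
```

```bash
python3 - <<'E'
from h import *
vial(2); plan([570.5,-45,160])
E
```

```text
vial px 232 245 165 168
R [219, 219, 220, 208, 162, 143, 144, 150, 160, 163, 160, 150, 146, 140, 131, 142, 148, 151, 175, 214, 219, 218, 218, 217, 218]
G [211, 213, 215, 208, 173, 160, 159, 162, 168, 170, 169, 164, 162, 155, 145, 157, 164, 166, 183, 211, 213, 211, 210, 210, 210]
B [208, 210, 212, 196, 121, 77, 81, 103, 132, 137, 120, 91, 80, 78, 74, 78, 80, 90, 142, 204, 211, 208, 208, 208, 208]
pos [570.4 -46.6 159.4] yawY 41.5 tilt [-0.    -0.002 -1.   ] q [-0.52  0.47  0.65  1.92 -0.36  0.88  1.03] F [-1.  -5.2  1. ] w 43.6 t 17.10
shift total scaled [ 0.0024  0.0023 -0.0013] dist 2
```

>>> apply_moves([
  {"gripper": -1,"translation": [-0.001,-0.001,0],"twist": 0},
  {"gripper": -1,"translation": [0,0,0],"twist": 0},
  {"gripper": -1,"translation": [0,0,0],"twist": 0},
])

```text
time_s: 17.4
eef_pos: [570.5, -46.6, 159.4]
eef_rot: [-1.29, -2.864, 0.001]
contact_force: [-1.2, -5.0, 2.2]
grip_width: 43.5
gripper_force: 30.0
```

>>> apply_moves([
  {"gripper": -1,"translation": [-0.0015,-0.0015,0],"twist": 0},
  {"gripper": -1,"translation": [0,0,0],"twist": 0},
  {"gripper": -1,"translation": [0,0,0],"twist": 0},
])

```text
time_s: 17.7
eef_pos: [570.5, -46.9, 159.3]
eef_rot: [-1.289, -2.865, -0.0]
contact_force: [-2.3, -2.7, 2.9]
grip_width: 43.6
gripper_force: 30.0
```

```bash
python3 - <<'E'
from h import *
vial(2); plan([570.5,-45,160])
a=grab_frame("top");g=cv2.cvtColor(a["pixels"],cv2.COLOR_RGB2GRAY).astype(float)
print(g[134:138,205:230:6].round().tolist()); print(np.load("t5.npy")[134:138,205:230:6].mean(-1).round().tolist())
E
```

```text
vial px 232 245 165 168
R [219, 219, 221, 208, 162, 144, 144, 149, 158, 164, 162, 148, 145, 140, 131, 143, 147, 150, 175, 214, 220, 218, 218, 218, 218]
G [212, 212, 215, 208, 174, 160, 160, 162, 165, 171, 171, 161, 160, 155, 145, 158, 163, 165, 183, 211, 213, 210, 210, 210, 211]
B [208, 209, 212, 195, 121, 78, 80, 97, 126, 139, 129, 96, 80, 78, 74, 79, 80, 89, 142, 204, 211, 208, 208, 208, 208]
pos [570.6 -46.9 159.4] yawY 41.6 tilt [-0.  0. -1.] q [-0.52  0.47  0.64  1.92 -0.36  0.88  1.04] F [-2.5 -3.5  2.9] w 43.8 t 17.80
shift total scaled [ 0.003   0.0024 -0.0013] dist 2
[[91.0, 90.0, 90.0, 91.0, 91.0], [110.0, 121.0, 120.0, 121.0, 112.0], [152.0, 176.0, 175.0, 172.0, 154.0], [156.0, 171.0, 171.0, 159.0, 149.0]]
[[84.0, 86.0, 83.0, 83.0, 85.0], [116.0, 116.0, 115.0, 114.0, 106.0], [169.0, 172.0, 173.0, 165.0, 148.0], [162.0, 167.0, 172.0, 144.0, 144.0]]
```

>>> apply_moves([
  {"gripper": -1,"translation": [-0.001,-0.0015,0],"twist": 0.08},
  {"gripper": -1,"translation": [0,0,0],"twist": 0.08},
  {"gripper": -1,"translation": [0,0,0],"twist": 0.08},
  {"gripper": -1,"translation": [0,0,0],"twist": 0.08},
  {"gripper": -1,"translation": [0,0,0],"twist": 0.08},
  {"gripper": -1,"translation": [0,0,0],"twist": 0.08},
  {"gripper": -1,"translation": [0,0,0],"twist": 0.08},
  {"gripper": -1,"translation": [0,0,0],"twist": 0.08},
  {"gripper": -1,"translation": [0,0,0],"twist": 0.08},
  {"gripper": -1,"translation": [0,0,0],"twist": 0.08},
  {"gripper": -1,"translation": [0,0,0],"twist": 0.08},
  {"gripper": -1,"translation": [0,0,0],"twist": 0.08},
  {"gripper": -1,"translation": [0,0,0],"twist": 0.08},
  {"gripper": -1,"translation": [0,0,0],"twist": 0.08},
  {"gripper": -1,"translation": [0,0,0],"twist": 0.08},
  {"gripper": -1,"translation": [0,0,0],"twist": 0.08},
])

```text
time_s: 19.45
eef_pos: [569.0, -45.8, 159.3]
eef_rot: [-3.106, -0.441, 0.005]
contact_force: [-9.3, 4.2, 11.6]
grip_width: 43.9
gripper_force: 30.0
```

>>> apply_moves([
  {"gripper": -1,"translation": [0,0,0],"twist": 0},
  {"gripper": -1,"translation": [0,0,0],"twist": 0},
  {"gripper": -1,"translation": [0,0,0],"twist": 0},
  {"gripper": -1,"translation": [0,0,0],"twist": 0},
  {"gripper": -1,"translation": [0,0,0],"twist": 0},
  {"gripper": -1,"translation": [0,0,0],"twist": 0},
  {"gripper": -1,"translation": [0,0,0],"twist": 0},
  {"gripper": -1,"translation": [0,0,0],"twist": 0},
  {"gripper": -1,"translation": [0,0,0],"twist": 0},
  {"gripper": -1,"translation": [0,0,0],"twist": 0},
  {"gripper": -1,"translation": [0,0,0],"twist": 0},
  {"gripper": -1,"translation": [0,0,0],"twist": 0},
  {"gripper": -1,"translation": [0,0,0],"twist": 0},
  {"gripper": -1,"translation": [0,0,0],"twist": 0},
  {"gripper": -1,"translation": [0,0,0],"twist": 0},
])

```text
time_s: 20.95
eef_pos: [569.0, -45.8, 159.3]
eef_rot: [-3.104, -0.448, 0.005]
contact_force: [-9.6, 2.1, 12.9]
grip_width: 43.5
gripper_force: 30.0
```

```bash
python3 - <<'E'
from h import *
vial(3); plan([570.5,-46.5,160])
E
```

```text
vial px 232 245 165 167
R [222, 222, 210, 174, 155, 151, 149, 140, 135, 168, 186, 180, 147, 125, 144, 151, 150, 149, 169, 212, 221, 220, 220, 220, 220]
G [216, 215, 203, 175, 169, 169, 167, 156, 145, 176, 193, 187, 158, 138, 160, 168, 168, 165, 174, 206, 215, 214, 214, 213, 213]
B [213, 213, 197, 148, 95, 78, 77, 75, 87, 127, 150, 141, 100, 69, 74, 77, 77, 85, 136, 199, 212, 211, 211, 211, 211]
pos [569.  -45.8 159.3] yawY -73.6 tilt [-0.004  0.004 -1.   ] q [-0.82  0.71  1.16  1.93 -0.77  1.04 -0.6 ] F [-8.9  2.6 13. ] w 43.5 t 21.10
shift total scaled [ 0.0025  0.0022 -0.0014] dist 2
```

```bash
python3 - <<'E'
from h import *
im=grab_frame("top")["pixels"]; o=np.load("t5.npy")
save("t8",np.vstack([cv2.resize(im[155:180,215:265],(600,300),interpolation=cv2.INTER_NEAREST),cv2.resize(o[155:180,215:265],(600,300),interpolation=cv2.INTER_NEAREST)]))
E
```

```text
(no output)
```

View pics/t8.png

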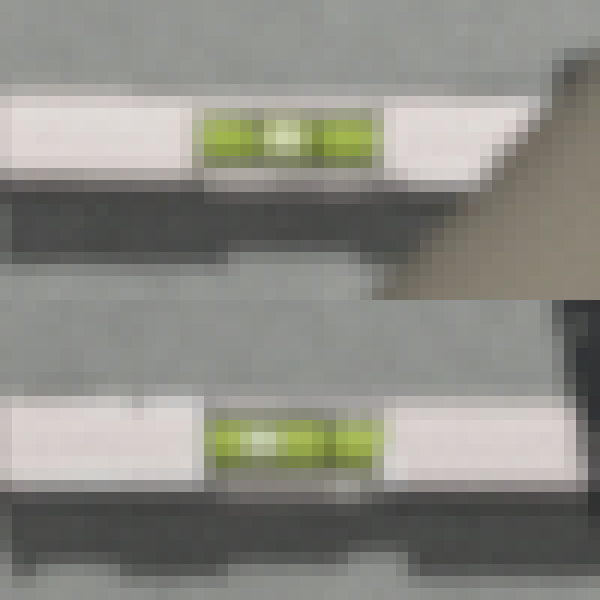

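```bash
python3 - <<'E'
from h import *
n=grab_frame("top")["pixels"]; o=np.load("t5.npy")
G=lambda x:cv2.cvtColor(x,cv2.COLOR_RGB2GRAY).astype(np.float32)
def sh(name,r,c):
    (dx,dy),q=cv2.phaseCorrelate(G(o)[r,c].copy(),G(n)[r,c].copy(),cv2.createHanningWindow((c.stop-c.start,r.stop-r.start),cv2.CV_32F)); print(name,round(dx,2),round(dy,2),round(q,2))
sh("mic ref",slice(90,125),slice(225,285)); sh("tray ref",slice(55,110),slice(110,190))
sh("board far edge",slice(126,146),slice(202,250)); sh("level",slice(150,182),slice(212,252)); sh("meter",slice(132,190),slice(145,200)); sh("deskmic",slice(205,260),slice(80,140))
plan([570,-46,160])
E
```

```text
mic ref -0.08 -0.25 0.93
tray ref -0.0 -0.03 0.96
board far edge -0.12 0.15 1.0
level -0.31 -1.55 0.63
meter -0.73 -0.15 0.74
deskmic -0.12 0.06 0.92
pos [569.  -45.8 159.3] yawY -73.6 tilt [-0.004  0.004 -1.   ] q [-0.82  0.71  1.16  1.93 -0.77  1.04 -0.6 ] F [-10.5   3.1  13.3] w 43.6 t 21.20
shift total scaled [ 0.0019  0.001  -0.0014] dist 1
```

>>> apply_moves([
  {"gripper": -1,"translation": [-0.0017,-0.0013,0],"twist": 0},
  {"gripper": -1,"translation": [0,0,0],"twist": 0},
  {"gripper": -1,"translation": [0,0,0],"twist": 0},
  {"gripper": -1,"translation": [0,0,0],"twist": 0},
])

```text
time_s: 21.6
eef_pos: [568.2, -45.6, 159.3]
eef_rot: [-3.105, -0.448, 0.004]
contact_force: [-9.3, 3.2, 11.8]
grip_width: 43.3
gripper_force: 30.0
```

```bash
python3 - <<'E'
from h import *
b=grab_frame("side");n=b["pixels"]; o=cv2.resize(cv2.cvtColor(cv2.imread("pics/side1.png"),cv2.COLOR_BGR2RGB),(512,384),interpolation=cv2.INTER_AREA)
n=cv2.resize(cv2.resize(n,(800,600),interpolation=cv2.INTER_CUBIC),(512,384),interpolation=cv2.INTER_AREA)
G=lambda x:cv2.cvtColor(x,cv2.COLOR_RGB2GRAY).astype(np.float32)
def sh(name,r,c):
    (dx,dy),q=cv2.phaseCorrelate(G(o)[r,c].copy(),G(n)[r,c].copy(),cv2.createHanningWindow((c.stop-c.start,r.stop-r.start),cv2.CV_32F)); print(name,round(dx,2),round(dy,2),round(q,2))
sh("foot",slice(217,240),slice(264,290));sh("Rcorner",slice(195,220),slice(295,322));sh("Lcorner",slice(200,222),slice(235,256));sh("plug ref",slice(238,256),slice(210,234));sh("fist ref",slice(180,202),slice(312,346))
F=192/np.tan(np.radians(b["fov_y"])/2);print("mm/px",np.linalg.norm(np.array([570,-45,0])-np.array(b["world_from_camera"])[:3,3])/F)
save("s9",cv2.resize(b["pixels"][80:250,210:350],(494,600),interpolation=cv2.INTER_CUBIC))
print(get_state()["ft_torque"])
E
```

```text
foot 0.58 0.1 1.04
Rcorner 0.82 -0.42 0.93
Lcorner 0.35 0.34 0.46
plug ref 0.12 0.4 0.76
fist ref 0.08 0.0 0.98
mm/px 3.258182467539094
[ 0.68415667  2.04398528 -0.01200675]
```

View pics/s9.png

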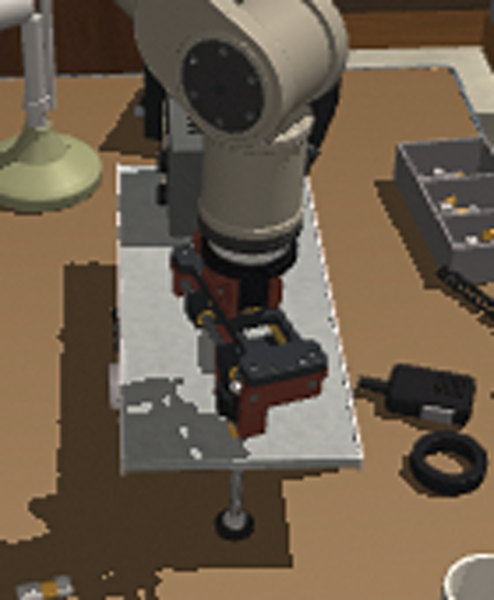

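The foot has crept about 1.5 mm in +x, because the wound-up arm is pushing sideways. I'll let go of the knob, rewind the wrist and regrip without side load.

>>> apply_moves([
  {"gripper": -1,"translation": [0,0,-0.002],"twist": 0},
  {"gripper": 1,"translation": [0,0,0],"twist": 0},
  {"gripper": 1,"translation": [0,0,0],"twist": 0},
  {"gripper": 1,"translation": [0,0,0],"twist": 0},
  {"gripper": 1,"translation": [0,0,0],"twist": 0},
  {"gripper": 1,"translation": [0,0,-0.02],"twist": 0},
  {"gripper": 1,"translation": [0,0,-0.05],"twist": 0},
  {"gripper": 1,"translation": [0,0,-0.06],"twist": 0},
  {"gripper": 1,"translation": [0,0,-0.06],"twist": 0},
  {"gripper": 1,"translation": [0,0,0],"twist": 0},
])

```text
time_s: 22.65
eef_pos: [571.5, -48.6, 259.6]
eef_rot: [3.108, 0.446, 0.01]
contact_force: [0.5, -0.8, -0.3]
grip_width: 88.0
gripper_force: 0.0
```

>>> apply_moves([
  {"gripper": 1,"translation": [0,0,0],"twist": -0.085},
  {"gripper": 1,"translation": [0,0,0],"twist": -0.085},
  {"gripper": 1,"translation": [0,0,0],"twist": -0.085},
  {"gripper": 1,"translation": [0,0,0],"twist": -0.085},
  {"gripper": 1,"translation": [0,0,0],"twist": -0.085},
  {"gripper": 1,"translation": [0,0,0],"twist": -0.085},
  {"gripper": 1,"translation": [0,0,0],"twist": -0.085},
  {"gripper": 1,"translation": [0,0,0],"twist": -0.085},
  {"gripper": 1,"translation": [0,0,0],"twist": -0.085},
  {"gripper": 1,"translation": [0,0,0],"twist": -0.085},
  {"gripper": 1,"translation": [0,0,0],"twist": -0.085},
  {"gripper": 1,"translation": [0,0,0],"twist": -0.085},
  {"gripper": 1,"translation": [0,0,0],"twist": -0.085},
  {"gripper": 1,"translation": [0,0,0],"twist": -0.085},
  {"gripper": 1,"translation": [0,0,0],"twist": -0.085},
  {"gripper": 1,"translation": [0,0,0],"twist": -0.085},
  {"gripper": 1,"translation": [0,0,0],"twist": -0.085},
  {"gripper": 1,"translation": [0,0,0],"twist": -0.085},
  {"gripper": 1,"translation": [0,0,0],"twist": 0},
  {"gripper": 1,"translation": [0,0,0],"twist": 0},
])

```text
time_s: 24.65
eef_pos: [569.4, -47.7, 255.3]
eef_rot: [-0.711, -3.06, -0.0]
contact_force: [-0.9, 0.8, 0.0]
grip_width: 87.6
gripper_force: 0.0
```

```bash
python3 - <<'E'
from h import *
vial(3)
b=grab_frame("side");n=b["pixels"];im=n
# knob white cap in side view
g=((im.min(-1)>185)).astype(np.uint8); sub=g[180:203,266:292]; ys,xs=np.nonzero(sub)
if len(xs): u,v=xs.mean()+266,ys.mean()+180; print("cap",u,v,len(xs),onz(b,u,v,172))
o=cv2.resize(cv2.cvtColor(cv2.imread("pics/side1.png"),cv2.COLOR_BGR2RGB),(512,384),interpolation=cv2.INTER_AREA)
s2=((o.min(-1)>185))[180:203,266:292];ys,xs=np.nonzero(s2); print("cap then",xs.mean()+266,ys.mean()+180,len(xs),onz(b,xs.mean()+266,ys.mean()+180,172))
n=cv2.resize(cv2.resize(n,(800,600),interpolation=cv2.INTER_CUBIC),(512,384),interpolation=cv2.INTER_AREA)
G=lambda x:cv2.cvtColor(x,cv2.COLOR_RGB2GRAY).astype(np.float32)
for name,r,c in(("foot",slice(217,240),slice(264,290)),("R",slice(195,220),slice(295,322))):
    (dx,dy),q=cv2.phaseCorrelate(G(o)[r,c].copy(),G(n)[r,c].copy(),cv2.createHanningWindow((c.stop-c.start,r.stop-r.start),cv2.CV_32F)); print(name,round(dx,2),round(dy,2),round(q,2))
plan([572,-45.5,160])
E
```

```text
vial px 232 245 165 168
R [218, 217, 201, 159, 142, 144, 147, 135, 120, 149, 170, 167, 142, 118, 137, 144, 143, 138, 155, 205, 218, 217, 216, 216, 216]
G [211, 210, 195, 160, 154, 160, 161, 149, 130, 158, 178, 175, 151, 128, 151, 160, 159, 151, 156, 198, 210, 209, 209, 208, 208]
B [208, 207, 190, 137, 90, 82, 85, 81, 79, 112, 143, 138, 103, 72, 76, 79, 78, 85, 132, 194, 208, 207, 206, 206, 206]
cap 277.6190476190476 188.71428571428572 21 [567.60348398 -42.39139528 172.        ]
cap then 278.0 189.3 20 [568.46586771 -45.06388514 172.        ]
foot 0.48 0.1 1.01
R 0.49 -0.5 0.95
pos [569.5 -47.4 255.3] yawY 64.0 tilt [-0. -0. -1.] q [-0.56  0.34  0.68  1.83 -0.24  1.06  1.33] F [ 1.9 -0.5 -0.1] w 87.9 t 24.85
shift total scaled [-0.0029  0.0057  0.1905] dist 95
```

>>> apply_moves([
  {"gripper": 1,"translation": [0.0016,0.0032,0.06],"twist": 0},
  {"gripper": 1,"translation": [0,0,0.06],"twist": 0},
  {"gripper": 1,"translation": [0,0,0.04],"twist": 0},
  {"gripper": 1,"translation": [0,0,0.03],"twist": 0},
  {"gripper": 1,"translation": [0,0,0],"twist": 0},
  {"gripper": 1,"translation": [0,0,0],"twist": 0},
  {"gripper": 1,"translation": [0,0,0],"twist": 0},
])

```text
time_s: 25.55
eef_pos: [570.3, -45.9, 161.5]
eef_rot: [0.705, 3.059, 0.001]
contact_force: [0.6, -0.9, 0.0]
grip_width: 87.8
gripper_force: 0.0
```

```bash
python3 -c "
from h import *
plan([569.5,-45.6,160])"
```

```text
pos [570.3 -45.9 161.5] yawY 64.0 tilt [ 0.002  0.    -1.   ] q [-0.5   0.46  0.62  1.91 -0.34  0.87  1.41] F [ 0.6 -0.9  0. ] w 87.8 t 25.55
shift total scaled [ 0.0017 -0.0003  0.003 ] dist 2
```

>>> apply_moves([
  {"gripper": 1,"translation": [0.0017,0,0.002],"twist": 0},
  {"gripper": -1,"translation": [0,0,0],"twist": 0},
  {"gripper": -1,"translation": [0,0,0],"twist": 0},
  {"gripper": -1,"translation": [0,0,0],"twist": 0},
  {"gripper": -1,"translation": [0,0,0],"twist": 0},
  {"gripper": -1,"translation": [0,0,0],"twist": 0},
  {"gripper": -1,"translation": [0,0,0],"twist": 0},
  {"gripper": -1,"translation": [0,0,0],"twist": 0},
  {"gripper": -1,"translation": [0,0,0],"twist": 0},
])

```text
time_s: 26.45
eef_pos: [568.9, -44.9, 159.4]
eef_rot: [0.705, 3.061, 0.001]
contact_force: [1.1, 2.3, 0.2]
grip_width: 43.5
gripper_force: 30.0
```

>>> apply_moves([
  {"gripper": -1,"translation": [0,0,0.001],"twist": 0},
  {"gripper": -1,"translation": [0,0,0],"twist": 0},
  {"gripper": -1,"translation": [0,0,0],"twist": 0},
])

```text
time_s: 26.75
eef_pos: [569.1, -45.0, 159.3]
eef_rot: [0.705, 3.061, 0.001]
contact_force: [0.3, 3.1, 5.7]
grip_width: 43.6
gripper_force: 30.0
```

>>> apply_moves([
  {"gripper": -1,"translation": [0.0004,0.0008,0.0008],"twist": 0},
  {"gripper": -1,"translation": [0,0,0.0008],"twist": 0},
  {"gripper": -1,"translation": [0,0,0],"twist": 0},
  {"gripper": -1,"translation": [0,0,0],"twist": 0},
])

```text
time_s: 27.15
eef_pos: [569.2, -44.9, 159.2]
eef_rot: [0.705, 3.06, 0.001]
contact_force: [-3.2, 2.3, 11.4]
grip_width: 43.4
gripper_force: 30.0
```

```bash
python3 - <<'E'
from h import *
F=[get_state()["contact_force"]]
vial(3); plan([569,-45,160])
E
```

```text
vial px 232 245 165 168
R [220, 219, 203, 160, 143, 146, 148, 138, 124, 152, 171, 168, 143, 118, 138, 146, 144, 139, 156, 207, 219, 218, 218, 218, 218]
G [212, 212, 197, 161, 156, 161, 163, 152, 135, 161, 179, 175, 152, 129, 153, 162, 160, 152, 157, 200, 212, 211, 210, 210, 210]
B [209, 209, 192, 138, 91, 83, 86, 82, 81, 114, 143, 139, 103, 73, 77, 80, 79, 85, 133, 196, 209, 208, 208, 208, 208]
pos [569.2 -44.9 159.2] yawY 64.0 tilt [ 0.001  0.001 -1.   ] q [-0.5   0.46  0.62  1.92 -0.34  0.87  1.41] F [-2.9  2.5 11.7] w 43.5 t 27.30
shift total scaled [ 0.0003 -0.0004 -0.0015] dist 1
```

>>> apply_moves([
  {"gripper": -1,"translation": [0.0012,0.0002,0.0008],"twist": 0},
  {"gripper": -1,"translation": [0,0,0],"twist": 0},
  {"gripper": -1,"translation": [0,0,0],"twist": 0},
  {"gripper": -1,"translation": [0,0,0],"twist": 0},
  {"gripper": -1,"translation": [0,0,0],"twist": 0},
])

```text
time_s: 27.8
eef_pos: [569.2, -44.9, 159.2]
eef_rot: [0.705, 3.059, 0.001]
contact_force: [-2.4, 2.1, 14.0]
grip_width: 43.6
gripper_force: 30.0
```

>>> apply_moves([
  {"gripper": -1,"translation": [0.0008,0,0.0003],"twist": 0},
  {"gripper": -1,"translation": [0,0,0],"twist": 0},
  {"gripper": -1,"translation": [0,0,0],"twist": 0},
  {"gripper": -1,"translation": [0,0,0],"twist": 0},
  {"gripper": -1,"translation": [0,0,0],"twist": 0},
  {"gripper": -1,"translation": [0,0,0],"twist": 0},
  {"gripper": -1,"translation": [0,0,0],"twist": 0},
  {"gripper": -1,"translation": [0,0,0],"twist": 0},
  {"gripper": -1,"translation": [0,0,0],"twist": 0},
  {"gripper": -1,"translation": [0,0,0],"twist": 0},
  {"gripper": -1,"translation": [0,0,0],"twist": 0},
  {"gripper": -1,"translation": [0,0,0],"twist": 0},
  {"gripper": -1,"translation": [0,0,0],"twist": 0},
  {"gripper": -1,"translation": [0,0,0],"twist": 0},
  {"gripper": -1,"translation": [0,0,0],"twist": 0},
])

```text
time_s: 29.3
eef_pos: [569.1, -44.9, 159.2]
eef_rot: [0.705, 3.059, 0.001]
contact_force: [-1.7, 1.8, 13.8]
grip_width: 43.5
gripper_force: 30.0
```

```bash
python3 - <<'E'
from h import *
vial(3)
for _ in range(4): grab_frame("side"); print(np.round(get_state()["contact_force"],1))
save("end",cv2.resize(grab_frame("top")["pixels"][120:220,190:320],(780,600),interpolation=cv2.INTER_CUBIC))
E
```

```text
vial px 232 245 165 168
R [220, 219, 203, 160, 144, 146, 148, 138, 124, 151, 171, 168, 143, 119, 138, 146, 144, 139, 156, 207, 219, 218, 218, 218, 218]
G [213, 211, 196, 161, 156, 161, 163, 152, 135, 161, 179, 176, 152, 129, 152, 162, 160, 152, 157, 200, 212, 211, 210, 210, 210]
B [210, 209, 192, 138, 91, 83, 86, 82, 80, 114, 144, 139, 103, 73, 76, 80, 79, 85, 133, 196, 209, 208, 208, 208, 208]
[-1.8  0.4 13.5]
[-2.5  2.  14.2]
[-2.4  2.  14.5]
[-2.9  1.5 13.1]
```

View pics/end.png

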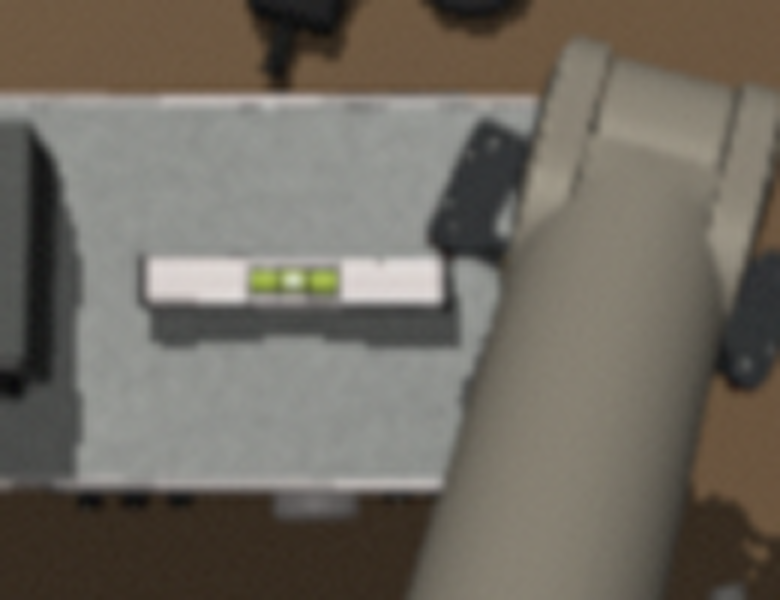

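The bubble, at crop (293,281), sits centred between the two lines, and the level lies along the shelf. I add a touch more weight, then hand in.

>>> apply_moves([
  {"gripper": -1,"translation": [0.0003,0,0.0003],"twist": 0},
  {"gripper": -1,"translation": [0,0,0],"twist": 0},
  {"gripper": -1,"translation": [0,0,0],"twist": 0},
  {"gripper": -1,"translation": [0,0,0],"twist": 0},
  {"gripper": -1,"translation": [0,0,0],"twist": 0},
])

```text
time_s: 30.2
eef_pos: [569.1, -44.8, 159.2]
eef_rot: [0.705, 3.058, 0.001]
contact_force: [-1.8, 0.7, 14.5]
grip_width: 43.4
gripper_force: 30.0
```

```bash
python3 -c "
from h import *
print(get_state()['contact_force'],sign_off())"
```

```text
the job is handed in; nothing more can be done
[-1.81741638  0.72614953 14.51724482] None
```

The job is handed in: the level lies flat along the shelf, the bubble is centred between the lines, and the gripper still holds the knob, leaning on it with about 14.5 N. The first grip pushed sideways with up to about 10 N, so the jack foot may have crept 1–2 mm, but the pictures could not settle it.

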